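# Shuttle the watch under the press and hold the third click

### The job

Slide the carriage of the small blue press (the plate with the black handle) to the right, fully home against the stop, so that the watch stands under the plunger. Then press the red palm knob straight down past the first two clicks to the third, where the red ring meets the steel collar (not on down to the bottom stop), and finish while still holding it down there against its spring, so that the glass stays pressed. Leave the other things on the bench where they are.

Things in the scene. Friction and masses are not known exactly. Their poses are not given: they have to be found in the camera images.
- glass_press: Bench press, fixed: grey base 12 mm thick (x -55 to 105, y -80 to 265 mm), blue column to +x (away from the robot), blue head 64 mm wide, top z = 145 mm, steel collar on it, top z = 150 mm. Origin on the plunger axis at bench level; z up; y is the slide direction: the carriage goes out to +y (robot's left), home to -y. Its x points away from the robot, yaw up to 0.3 rad either way.
- carriage (a joint): Carriage position along the press's y axis in m: 0 = fully home against the dark steel stop (watch under the plunger), 0.105 = fully out. Starts 0.05 to 0.10 out. No spring; sliding friction about 2 N (stays where it is left).
- handle_top (a point): Centre of the top of the carriage's black upright handle: post 18 mm in diameter, to be pinched from above or pushed from its outer (+y) side at z = 35 to 70 mm; top at z = 75 mm. Stands on the aluminium carriage plate (76 mm wide, top z = 28 mm), 150 mm to +y of the watch's centre, so 150 mm from the plunger axis when home.
- watch_carriage: The carriage with its black handle and, in a nest, the round steel watch, 42 mm across, fixed to it (its glass at z = 42 mm). Origin at bench level below the watch's centre; axes as the press. The watch is under the plunger when home.
- ram (a joint): Plunger travel down in m: 0 = up; clicks at 0.015, 0.030, 0.045 (white, yellow, red ring on the stem level with the collar top); hard bottom stop at 0.056. Spring return: let go anywhere, it rises; the clicks do not hold it. Takes about 6 N at the top, about 13 N at the third click, with a bump of 1 to 2 N before each click.
- knob_top (a point): Centre of the flat top (30 mm across) of the red mushroom palm knob, 48 mm in diameter, on the plunger axis: z = 225 mm above the bench at rest, 180 mm at the third click. Nothing on the press stands higher.
- palm_knob: The red palm knob with its steel plunger stem. Origin on the plunger axis, at bench level when at rest, going down with the plunger; its top is 225 mm above its origin.
- pressing_pad: White round pad, 28 mm across, on a soft spring at the foot of the plunger; with the plunger up its face is 33 mm above the watch glass, so it touches the glass at ram 0.033 and then yields. Origin on the plunger axis, 75 mm below the pad's face.
- eye_loupe: Black eye loupe, 37 mm across, 32 mm high, loose, behind the press on the right; leave alone. Origin under its centre.
- blue_cap_bottle: White bottle with blue cap, 35 mm across, 68 mm high, loose, behind the press; leave alone. Origin under its centre.
- black_lid_jar: Jar with black lid, 60 mm across, 36 mm high, loose, behind the press; leave alone. Origin under its centre.
- pliers: Pliers, 63 x 114 x 10 mm, lying loose in front of the press; leave alone. Origin under the centre.
- red_driver: Small red and black screwdriver, 132 mm long, 13 mm thick, lying loose near the front; leave alone. Origin under the centre.
- movement_holder: Small steel movement holder, 34 x 61 x 10 mm, loose, to the right behind the press; leave alone. Origin under its centre.

How it is judged (in metres and radians):
On the way, in this order (a step that is already met when the one before it is completed fails the run):
1. the carriage is fully home against its stop (within 4 mm) (value of joint carriage below 0.004 m), for 0.2 s.
2. the fingers hold the palm knob at the third click, the pad pressing the watch glass (value of joint ram between 0.0405 and 0.0505 m and contact force between the fingers and palm_knob above 2 N and contact force between pressing_pad and watch_carriage above 1 N and value of joint carriage below 0.004 m), for 0.5 s.
At the end, for the whole second after the job is handed in: The carriage is within 4 mm of its home stop; the fingers push the palm knob with more than 2 N and hold the plunger at the third click (travel 40.5 to 50.5 mm), at rest; the pad presses the watch glass with more than 1 N (all of step 2 and velocity of joint ram between -0.01 and 0.01 m/s); the arm keeps its last pose, push and grip.
It fails at once if the plunger is pressed down (over 8 mm) while the carriage is not home (value of joint ram above 0.008 m and value of joint carriage above 0.006 m).
It fails at once if the plunger is driven down to its bottom stop (over 54 mm) (value of joint ram above 0.054 m).
It fails at once if another thing on the bench is moved more than 20 mm (distance of any of eye_loupe, blue_cap_bottle, black_lid_jar, pliers, red_driver, movement_holder from where it was at the start of the episode above 0.02 m).
It also fails if it takes over 45 s, if anything falls off the work surface, if the arm or the gripper's body presses on something with over 40 N, if the wrist force passes 120 N, or if a joint passes its speed limit or range.

### The arm

A 6-joint arm with a two-finger parallel gripper is mounted at the origin on a cart in front of the work surface, level with it; the furniture and walls round the work are solid. World frame = base frame: x ahead of the robot, y to its left, z up, the work surface at z = 0. Lengths are in m, angles in degrees, forces in N, time in s.
With the tool pointing down it reaches from about 0.4 to 0.825 m from the base axis. Payload 7 kg.
Tool frame: the origin (TCP) lies midway between the tips of the shut fingers; the grasp point (between the pads) lies ctrl.tcp_to_grasp behind it (ctrl.tcp_to_grasp is the distance from the TCP to the grasp point, in m); z points along the fingers, y is the line along which they close (so a half turn about z gives the same grasp; the last joint's range is limited). The gripper opens to 88 mm and grips with 3 to 60 N. Pads are 19 mm wide; open, the fingers measure 130 mm over their backs; the gripper's body (78 mm by 193 mm) begins 47 mm behind the grasp point.
Start: joints at [-57.061, 20.546, 0.682, 0, -70.136, -16.507], TCP at [0.191, -0.647, 0.227] pointing down, gripper open.
Joint ranges: [-176.03, 176.03], [-82.01, 121.73], [-58.28, 71.71], [-173.87, 95.51], [-174.79, -0.11], [-173.66, 173.66]. Speed limits (degrees/s): [136.94, 136.94, 172.46, 180, 180, 180].

### API

Orientations are given as [roll, pitch, yaw] about the fixed x, y, z axes, in that order (R = Rz(yaw) Ry(pitch) Rx(roll)).
In Python, from plant import ctrl, imaging, close_job gives the robot as it stands.
- The arm moves only by the shell command python3 -m crank 'ROWS'. ROWS is JSON, a list of rows, each a list of 3 entries, a list of its own where there are three numbers: the shift along the world's x, y, z in m, then the turn, a rotation vector about the world's x, y, z in degrees, then the opening, from -1 (shut) to 1 (fully open), so that 0 is half open. A call has 1 to 12 rows; each row shifts and turns the commanded pose from where the row before left it; what a row does not reach is not made up. A row lasts 1/10 s, in which the tool goes at most 50 mm and 8.59 degrees, less where a joint would pass 70% of its speed; a pose out of reach is approached as far as the arm can. A call is refused whole if a number of a shift passes 0.05 or a number of a turn 8.59, either way. A call with a gripper value outside its range is refused whole. The fingers move at their own pace and stop on an object; the grip force is fixed at half the most. Time passes only in rows, so rows that do not move let the fingers close. It gives the time, the measured TCP pose, the force, the opening and the grip force at its end, in the units of the state.
- ctrl.get_obs(): the state, without advancing time (a new reading comes with each control period).
- imaging.snapshot(name): name is "scene" or "top" or "wrist"; returns (picture, depth): 420x560x3 uint8, blue, green, red; 420x560 float32, m along the optical axis (not along the pixel's ray), 0 where there is no reading.
- imaging.camera_model(name): a dict with "mtx" (3x3 intrinsics, pixels), "R" (3x3) and "t" (3): a world point X has camera coordinates R X + t. Camera axes: x right, y down, z forward; pixel columns grow to the right and rows downward; lengths in m; the calibration is good to about 2 mm. A picture is of the moment at which its call begins: read the wrist's pose just before it. camera_model takes no time and is no camera call; for the wrist camera it gives the pose at the moment of the call.
- close_job(): hands the job in; it is judged then, once.
The state is a dict: "clock": time; "joint_pos": joint angles; "qvel": joint speeds; "tau": joint torques, N m; "tool_pos": TCP position; "orientation": TCP orientation; "force": force on the tool from outside, world axes, zero at the start; "moment": the same for the moment, N m; "opening": finger opening in m; "gripper_force": force on a finger pad.
Only numpy, scipy, OpenCV 4.12 (cv2) and the standard library are available. Lean on these libraries where they do the work, as an engineer would, in place of code of your own. Each camera call takes 0.05 s, during which the arm holds its last target. There are 200 camera calls.

## Working session

There is one attempt and no reset: what is moved stays moved. The work goes in short steps, Python scripts to look and compute and a shell command to move; the robot and the scene stay as the last step left them, time stands still between calls to the robot, and variables do not carry over. Pictures are saved under pics/ and viewed, at most 10 in all, crops included, and the job is handed in when it is done.

```bash
mkdir -p pics; python3 - <<'E'
from plant import ctrl, imaging
import cv2,numpy as np
print(ctrl.get_obs(), ctrl.tcp_to_grasp)
for n in("scene","top"):
    p,d=imaging.snapshot(n); cv2.imwrite(f"pics/{n}0.png",p); np.save(f"pics/{n}0.npy",d)
    m=imaging.camera_model(n); np.savez(f"pics/{n}0.npz",**{k:np.array(v) for k,v in m.items()}); print(m)
E
```

```text
{'clock': 0.0, 'joint_pos': array([-5.70617861e+01,  2.05907211e+01,  6.32550219e-01, -2.04234757e-02,
       -7.01341918e+01, -1.65052700e+01]), 'qvel': array([ 0.12843966,  0.05845319,  0.07384491, -0.03195206,  0.01925093,
       -0.04205655]), 'tau': array([-6.73203385e-05, -5.82708943e+01,  2.93057066e+01,  6.99751899e+00,
        6.88341490e-03, -2.40185618e-04]), 'tool_pos': array([ 0.19077041, -0.64696804,  0.22562048]), 'orientation': array([ 1.79905988e+02, -7.83503032e-03, -1.63574005e+02]), 'force': array([ 0.80001858,  0.57529947, -0.09014729]), 'moment': array([0.00389152, 0.01031627, 0.03313016]), 'gripper_force': 0.0, 'opening': 0.08747075115937093} 0.0188
{'mtx': array([[470.10683827,   0.        , 282.47604889],
       [  0.        , 470.10683827, 214.59631731],
       [  0.        ,   0.        ,   1.        ]]), 'R': array([[-0.61321158, -0.78991551, -0.00224615],
       [-0.32604333,  0.25569546, -0.91011844],
       [ 0.719491  , -0.55736282, -0.4143421 ]]), 't': array([0.26480285, 0.33587191, 0.98221572])}
{'mtx': array([[467.44544373,   0.        , 278.07891981],
       [  0.        , 467.44544373, 202.53935738],
       [  0.        ,   0.        ,   1.        ]]), 'R': array([[ 0.02347081, -0.9968064 ,  0.07632908],
       [-0.99021244, -0.03368683, -0.13544195],
       [ 0.13758069, -0.07240308, -0.98784075]]), 't': array([-0.1145073 ,  0.5526686 ,  1.17364157])}
```

View pics/top0.png

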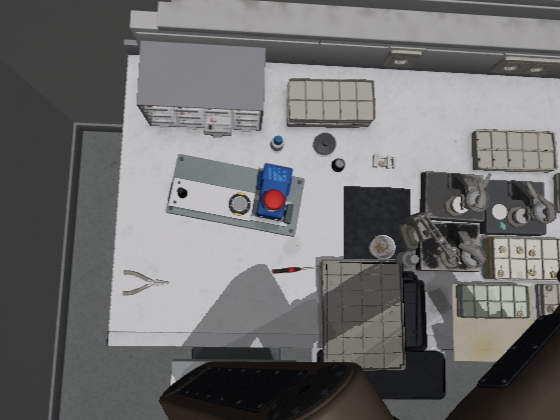

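View pics/scene0.png

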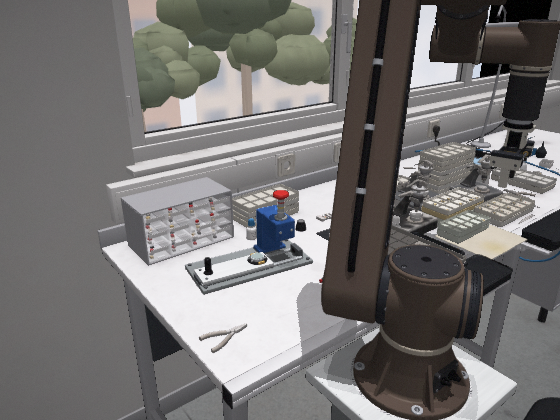

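The top view shows the red knob near (273,200), the black handle near (182,192) and the watch near (239,203). The press is yawed slightly. I'll measure these by segmenting the colours and using the known heights.

```bash
cat > h.py <<'E'
import numpy as np,cv2
def ray(m,u,v,z):
    K,R,t=m['mtx'],m['R'],m['t']; C=-R.T@t; d=R.T@np.linalg.inv(K)@np.array([u,v,1.]); return C+d*(z-C[2])/d[2]
def dep(m,u,v,D):
    K,R,t=m['mtx'],m['R'],m['t']; return R.T@(D*(np.linalg.inv(K)@np.array([u,v,1.]))-t)
E
python3 - <<'E'
from h import *
m=np.load('pics/top0.npz'); p=cv2.imread('pics/top0.png').astype(int); D=np.load('pics/top0.npy')
b,g,r=p[...,0],p[...,1],p[...,2]
def cen(mask,box):
    M=np.zeros_like(mask);x0,y0,x1,y1=box;M[y0:y1,x0:x1]=mask[y0:y1,x0:x1];v,u=np.nonzero(M);return u,v
u,v=cen((r>120)&(g<70)&(b<70),(255,180,295,220))
P=np.array([dep(m,a,c,D[c,a]) for a,c in zip(u,v)]); s=P[:,2]>.215
print('knob',len(u),u.mean(),v.mean(),np.median(P,0),P[:,2].max(),s.sum(),P[s].mean(0), ray(m,u.mean(),v.mean(),.215))
u,v=cen((p.max(2)<60),(170,180,195,205)); P=np.array([dep(m,a,c,D[c,a]) for a,c in zip(u,v)]); s=P[:,2]>.068
print('handle',len(u),u.mean(),v.mean(),P[:,2].max(),s.sum(),P[s].mean(0),P[s][:,:2].min(0),P[s][:,:2].max(0))
print('watch',ray(m,239,203,.042))
for c in((181,156),(304,176),(295,234),(168,211)): print(c,ray(m,*c,.012))
cv2.imwrite('pics/c0.png',cv2.resize(cv2.imread('pics/top0.png')[140:245,155:315],None,fx=5,fy=5,interpolation=cv2.INTER_CUBIC))
E
```

```text
knob 288 273.4583333333333 199.11458333333334 [ 0.53764287 -0.07425472  0.22399776] 1.2429657171557558 288 [ 0.53716144 -0.07457701  0.22745132] [ 0.5389899  -0.07539806  0.215     ]
handle 75 181.82666666666665 192.56 0.07850336731188776 35 [0.57309398 0.14847296 0.07406017] [0.56480206 0.14054359] [0.58048125 0.15537984]
watch [0.55109567 0.00261344 0.042     ]
(181, 156) [0.67600555 0.16096371 0.012     ]
(304, 176) [ 0.63456638 -0.16918254  0.012     ]
(295, 234) [ 0.47735832 -0.14767903  0.012     ]
(168, 211) [0.52781585 0.18689763 0.012     ]
```

View pics/c0.png

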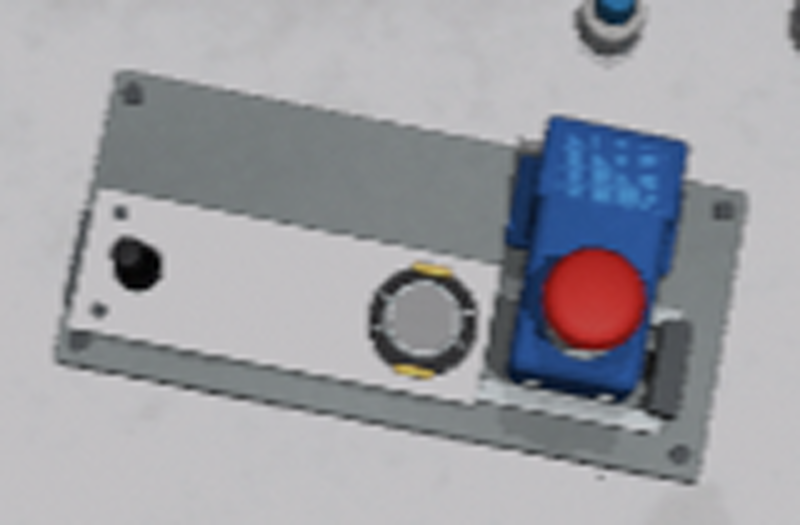

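The crop shows the knob centred near (594,300) in the crop, with the handle's top near (130,255) and its foot near (145,268). The watch is near (422,318), and the dark stop is at right. From these the axis is at about (0.538,-0.075), the handle at (0.573,0.148), and the yaw about -8.5°. That puts the carriage about 76 mm out, which fits the stated range. Next I'll check obstacle heights along the swing.

```bash
python3 - <<'E'
from h import *
m=np.load('pics/top0.npz'); D=np.load('pics/top0.npy'); K,R,t=m['mtx'],m['R'],m['t']
v,u=np.nonzero(D>0); d=D[v,u]
P=(np.c_[u,v,np.ones(len(u))]@np.linalg.inv(K).T*d[:,None]-t)@R
for y in np.arange(-.8,.3,.1):
    print(round(y,1),[ (round(x,1),round(float(np.percentile(P[s,2],99)),2)) for x in (.2,.3,.4,.5,.6,.7,.8,.9) for s in [(abs(P[:,0]-x)<.05)&(abs(P[:,1]-y)<.05)] if s.sum()>5])
E
python3 -m crank '[[[0,0,0.05],[0,0,0],-1],[[0,0,0.05],[0,0,0],-1],[[0,0,0.04],[0,0,0],-1],[[0,0,0],[0,0,0],-1]]'
```

```text
-0.8 [(0.2, 0.01), (0.3, 0.05), (0.4, 0.06), (0.5, 0.18), (0.6, 0.16), (0.7, 0.05), (0.8, 0.05), (0.9, 0.22)]
-0.7 [(0.2, 0.01), (0.3, 0.05), (0.4, 0.06), (0.5, 0.18), (0.6, 0.18), (0.7, 0.05), (0.8, 0.05), (0.9, 0.24)]
-0.6 [(0.2, 0.01), (0.3, 0.05), (0.4, 0.18), (0.5, 0.17), (0.6, 0.18), (0.7, 0.05), (0.8, 0.04), (0.9, 0.24)]
-0.5 [(0.2, 0.05), (0.3, 0.05), (0.4, 0.58), (0.5, 0.17), (0.6, 0.05), (0.7, 0.04), (0.8, 0.0), (0.9, 0.24)]
-0.4 [(0.2, 0.74), (0.3, 0.73), (0.4, 0.09), (0.5, 0.11), (0.6, 0.01), (0.7, 0.01), (0.8, 0.01), (0.9, 0.24)]
-0.3 [(0.2, 0.75), (0.3, 0.74), (0.4, 0.07), (0.5, 0.01), (0.6, 0.01), (0.7, 0.03), (0.8, 0.08), (0.9, 0.24)]
-0.2 [(0.2, 0.65), (0.3, 0.79), (0.4, 0.07), (0.5, 0.01), (0.6, 0.02), (0.7, 0.03), (0.8, 0.08), (0.9, 0.24)]
-0.1 [(0.2, 0.71), (0.3, 0.82), (0.4, 0.01), (0.5, 0.23), (0.6, 0.22), (0.7, 0.07), (0.8, 0.08), (0.9, 0.24)]
-0.0 [(0.2, 0.77), (0.3, 0.76), (0.4, 0.01), (0.5, 0.14), (0.6, 0.12), (0.7, 0.1), (0.8, 0.17), (0.9, 0.24)]
0.1 [(0.2, 0.51), (0.3, 0.01), (0.4, 0.01), (0.5, 0.03), (0.6, 0.07), (0.7, 0.1), (0.8, 0.17), (0.9, 0.24)]
0.2 [(0.2, 0.01), (0.3, 0.01), (0.4, 0.01), (0.5, 0.03), (0.6, 0.07), (0.7, 0.02), (0.8, 0.17), (0.9, 0.24)]
clock: 0.5
tool_pos: [0.1911, -0.6493, 0.3737]
orientation: [-179.4, 0.0, -163.6]
force: [0.2, 0.0, -0.1]
opening: 0.0612
gripper_force: 0.0
```

Everything under the swing is below about 0.24 m, so z = 0.37 clears it.

```bash
python3 -m crank '[[[0.035,0.034,0],[0,0,5],-1],[[0.035,0.034,0],[0,0,5],-1],[[0.035,0.034,0],[0,0,5],-1],[[0.035,0.034,0],[0,0,5],-1],[[0.035,0.034,0],[0,0,5],-1],[[0.035,0.034,0],[0,0,5],-1],[[0.022,0.036,0],[0,0,5],-1],[[0.022,0.036,0],[0,0,5],-1],[[0.022,0.036,0],[0,0,5],-1],[[0.022,0.036,0],[0,0,5],-1],[[0.022,0.036,0],[0,0,5],-1],[[0.022,0.036,0],[0,0,5],-1]]' && python3 -m crank '[[[0.022,0.036,0],[0,0,5],-1],[[0.003,0.043,0],[0,0,0],-1],[[0.003,0.043,0],[0,0,0],-1],[[0.003,0.043,0],[0,0,0],-1],[[0.003,0.043,0],[0,0,0],-1],[[0.003,0.043,0],[0,0,0],-1],[[0.003,0.043,0],[0,0,0],-1],[[0.003,0.043,0],[0,0,0],-1],[[0.003,0.043,0],[0,0,0],-1],[[0,0.043,0],[0,0,0],-1],[[0,0,0],[0,0,0],-1],[[0,0,0],[0,0,0],-1]]'
```

```text
clock: 1.7
tool_pos: [0.5334, -0.2257, 0.3663]
orientation: [180.0, 0.0, -103.4]
force: [1.4, -0.1, 0.3]
opening: 0.0002
gripper_force: 0.0
clock: 2.9
tool_pos: [0.5786, 0.1966, 0.3656]
orientation: [179.9, -0.1, -98.5]
force: [-0.7, 0.5, 0.0]
opening: 0.0007
gripper_force: 0.0
```

```bash
python3 -m crank '[[[0,0,-0.05],[0,0,0],-1],[[0,0,-0.05],[0,0,0],-1],[[0,0,-0.05],[0,0,0],-1],[[0,0,-0.05],[0,0,0],-1],[[0,0,-0.04],[0,0,0],-1],[[0,0,-0.04],[0,0,0],-1],[[0,0,-0.03],[0,0,0],-1],[[0,0,0],[0,0,0],-1]]'; python3 - <<'E'
from plant import imaging
import cv2
a,_=imaging.snapshot("top");b,_=imaging.snapshot("scene")
c=lambda p:cv2.resize(p,(400,300),interpolation=cv2.INTER_CUBIC)
cv2.imwrite('pics/d.png',cv2.hconcat([c(a[130:250,140:300]),c(b[160:300,160:347])]))
E
```

```text
clock: 3.7
tool_pos: [0.5763, 0.1926, 0.0524]
orientation: [179.6, -0.3, -98.7]
force: [-0.0, -0.4, 1.0]
opening: 0.0003
gripper_force: 0.0
```

View pics/d.png

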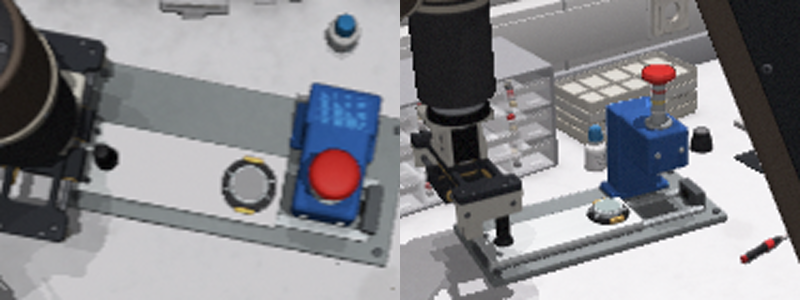

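The closed fingers stand just outside the handle, at left (105,158) in the crop, so I'll push toward -y now.

```bash
python3 -m crank '[[[-0.0015,-0.01,0],[0,0,0],-1],[[-0.0015,-0.01,0],[0,0,0],-1],[[-0.0015,-0.01,0],[0,0,0],-1],[[-0.0015,-0.01,0],[0,0,0],-1],[[-0.0015,-0.01,0],[0,0,0],-1],[[-0.0015,-0.01,0],[0,0,0],-1],[[-0.0015,-0.01,0],[0,0,0],-1],[[-0.0015,-0.01,0],[0,0,0],-1],[[0,0,0],[0,0,0],-1]]'; python3 -m crank '[[[-0.0008,-0.005,0],[0,0,0],-1],[[-0.0008,-0.005,0],[0,0,0],-1],[[0,0,0],[0,0,0],-1]]';python3 -m crank '[[[-0.0008,-0.005,0],[0,0,0],-1],[[0,0,0],[0,0,0],-1],[[0,0,0],[0,0,0],-1]]'
```

```text
clock: 4.7
tool_pos: [0.5658, 0.1138, 0.0562]
orientation: [179.9, -0.1, -98.6]
force: [0.1, 0.2, -0.2]
opening: 0.0003
gripper_force: 0.0
clock: 5.0
tool_pos: [0.5647, 0.1049, 0.0562]
orientation: [179.9, -0.0, -98.6]
force: [-0.8, 0.0, 0.1]
opening: 0.0006
gripper_force: 0.0
clock: 5.3
tool_pos: [0.5645, 0.1003, 0.0565]
orientation: [180.0, -0.0, -98.6]
force: [0.2, -0.2, 1.3]
opening: 0.0006
gripper_force: 0.0
```

```bash
python3 -m crank '[[[-0.0006,-0.004,0],[0,0,0],-1],[[0,0,0],[0,0,0],-1]]';python3 -m crank '[[[-0.0006,-0.004,0],[0,0,0],-1],[[0,0,0],[0,0,0],-1]]';python3 -m crank '[[[-0.0006,-0.004,0],[0,0,0],-1],[[0,0,0],[0,0,0],-1]]'; python3 - <<'E'
from plant import imaging
import cv2
a,_=imaging.snapshot("top");b,_=imaging.snapshot("scene")
c=lambda p:cv2.resize(p,(400,300),interpolation=cv2.INTER_CUBIC)
cv2.imwrite('pics/e.png',cv2.hconcat([c(a[130:250,150:310]),c(b[190:300,190:337])]))
E
```

```text
clock: 5.5
tool_pos: [0.5639, 0.0963, 0.0566]
orientation: [-180.0, 0.0, -98.6]
force: [-0.3, -0.3, -0.1]
opening: 0.0003
gripper_force: 0.2
clock: 5.7
tool_pos: [0.5633, 0.0922, 0.0566]
orientation: [-180.0, -0.0, -98.6]
force: [0.2, 0.0, 0.8]
opening: 0.0004
gripper_force: 0.2
clock: 5.9
tool_pos: [0.5636, 0.0911, 0.0568]
orientation: [-179.9, 0.3, -98.6]
force: [-2.9, 14.3, -0.5]
opening: 0.0003
gripper_force: 6.3
```

View pics/e.png

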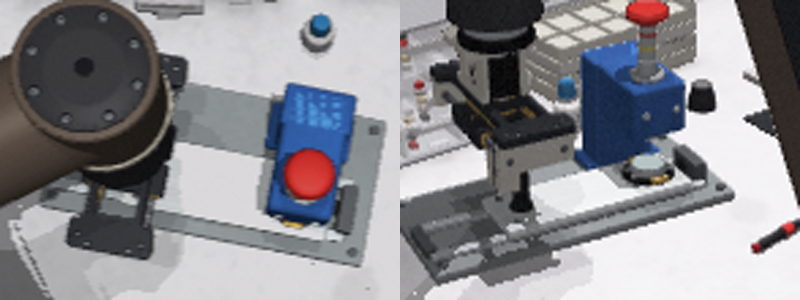

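The watch is under the plunger, and the 14 N reaction with the TCP at 168 mm from the axis matches the stop. I'll hold briefly, retreat, rise and go over the knob.

```bash
python3 -m crank '[[[0,0,0],[0,0,0],-1],[[0,0,0],[0,0,0],-1],[[0,0,0],[0,0,0],-1],[[0.0015,0.01,0],[0,0,0],-1],[[0.0015,0.01,0],[0,0,0],-1],[[0,0,0.05],[0,0,0],-1],[[0,0,0.05],[0,0,0],-1],[[0,0,0.05],[0,0,0],-1],[[0,0,0.05],[0,0,0],-1],[[0,0,0.04],[0,0,0],-1],[[0,0,0],[0,0,0],-1]]' && python3 -m crank '[[[-0.005,-0.031,0],[0,0,0],-1],[[-0.005,-0.031,0],[0,0,0],-1],[[-0.005,-0.031,0],[0,0,0],-1],[[-0.005,-0.031,0],[0,0,0],-1],[[-0.005,-0.031,0],[0,0,0],-1],[[-0.003,-0.028,0],[0,0,0],-1],[[0,0,0],[0,0,0],-1],[[0,0,0],[0,0,0],-1]]'
```

```text
clock: 7.1
tool_pos: [0.5683, 0.1091, 0.3036]
orientation: [-179.5, 0.2, -98.5]
force: [0.1, 0.5, -0.9]
opening: 0.0001
gripper_force: 0.0
clock: 7.9
tool_pos: [0.5375, -0.075, 0.2964]
orientation: [180.0, -0.0, -98.7]
force: [-0.1, -0.3, 0.5]
opening: 0.0003
gripper_force: 0.0
```

```bash
python3 -m crank '[[[0,0,-0.03],[0,0,0],-1],[[0,0,-0.025],[0,0,0],-1],[[0,0,0],[0,0,0],-1],[[0,0,0],[0,0,0],-1]]'; python3 - <<'E'
from plant import imaging
import cv2
a,_=imaging.snapshot("top");b,_=imaging.snapshot("scene")
c=lambda p:cv2.resize(p,(400,300),interpolation=cv2.INTER_CUBIC)
cv2.imwrite('pics/f.png',cv2.hconcat([c(a[130:250,150:310]),c(b[170:290,190:350])]))
E
```

```text
clock: 8.3
tool_pos: [0.538, -0.074, 0.242]
orientation: [180.0, -0.1, -98.5]
force: [0.4, 0.5, 0.9]
opening: 0.0009
gripper_force: 0.0
```

View pics/f.png

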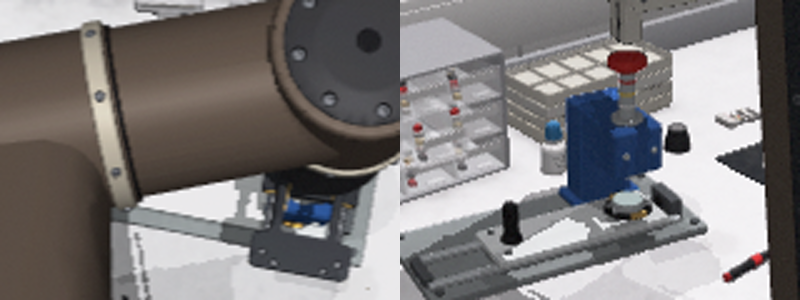

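The shut fingers are centred above the knob and the carriage is still home, so I'll press in stages.

```bash
python3 -m crank '[[[0,0,-0.005],[0,0,0],-1],[[0,0,-0.005],[0,0,0],-1],[[0,0,-0.005],[0,0,0],-1],[[0,0,0],[0,0,0],-1]]'; python3 -m crank '[[[0,0,-0.004],[0,0,0],-1],[[0,0,-0.004],[0,0,0],-1],[[0,0,0],[0,0,0],-1]]';  python3 -m crank '[[[0,0,-0.004],[0,0,0],-1],[[0,0,-0.004],[0,0,0],-1],[[0,0,-0.004],[0,0,0],-1],[[0,0,-0.004],[0,0,0],-1],[[0,0,-0.004],[0,0,0],-1],[[0,0,0],[0,0,0],-1],[[0,0,0],[0,0,0],-1]]'
```

```text
clock: 8.8
tool_pos: [0.5372, -0.0745, 0.2258]
orientation: [179.9, -0.0, -98.6]
force: [-0.2, -0.4, -0.5]
opening: 0.0006
gripper_force: 0.0
clock: 9.1
tool_pos: [0.5377, -0.0745, 0.2191]
orientation: [-180.0, -0.0, -98.6]
force: [-4.3, 2.0, 8.0]
opening: -0.0001
gripper_force: 3.5
clock: 9.8
tool_pos: [0.5377, -0.0745, 0.1993]
orientation: [-180.0, -0.0, -98.6]
force: [-2.9, 0.6, 6.3]
opening: 0.0003
gripper_force: 3.1
```

```bash
for i in 1 2 3; do :; done; python3 -m crank '[[[0,0,-0.003],[0,0,0],-1],[[0,0,-0.003],[0,0,0],-1],[[0,0,-0.003],[0,0,0],-1],[[0,0,0],[0,0,0],-1],[[0,0,0],[0,0,0],-1]]'; python3 -m crank '[[[0,0,-0.002],[0,0,0],-1],[[0,0,-0.002],[0,0,0],-1],[[0,0,-0.002],[0,0,0],-1],[[0,0,0],[0,0,0],-1],[[0,0,0],[0,0,0],-1]]'; python3 -m crank '[[[0,0,-0.001],[0,0,0],-1],[[0,0,-0.001],[0,0,0],-1],[[0,0,0],[0,0,0],-1],[[0,0,0],[0,0,0],-1]]'
```

```text
clock: 10.3
tool_pos: [0.5378, -0.0746, 0.1909]
orientation: [-179.9, -0.0, -98.5]
force: [-5.1, 1.6, 11.6]
opening: 0.0009
gripper_force: 5.6
clock: 10.8
tool_pos: [0.5378, -0.0746, 0.1848]
orientation: [-179.9, -0.0, -98.5]
force: [-5.4, 1.2, 10.3]
opening: 0.0001
gripper_force: 4.9
clock: 11.2
tool_pos: [0.5378, -0.0746, 0.1829]
orientation: [-179.9, -0.0, -98.5]
force: [-4.4, 1.8, 9.4]
opening: 0.0004
gripper_force: 5.1
```

```bash
python3 -m crank '[[[0,0,-0.001],[0,0,0],-1],[[0,0,-0.001],[0,0,0],-1],[[0,0,-0.001],[0,0,0],-1],[[0,0,0],[0,0,0],-1],[[0,0,0],[0,0,0],-1],[[0,0,0],[0,0,0],-1],[[0,0,0],[0,0,0],-1],[[0,0,0],[0,0,0],-1],[[0,0,0],[0,0,0],-1],[[0,0,0],[0,0,0],-1]]'; python3 - <<'E'
from plant import imaging,ctrl
import cv2
b,_=imaging.snapshot("scene");print(ctrl.get_obs()['tool_pos'])
c=lambda p:cv2.resize(p,(400,400),interpolation=cv2.INTER_CUBIC)
cv2.imwrite('pics/g.png',cv2.hconcat([c(b[170:290,215:335]),c(b[180:230,256:306])]))
E
```

```text
clock: 12.2
tool_pos: [0.5378, -0.0746, 0.1802]
orientation: [-179.9, -0.0, -98.5]
force: [-6.1, 2.1, 12.8]
opening: 0.0002
gripper_force: 6.4
[ 0.53780256 -0.07460065  0.18020791]
```

View pics/g.png

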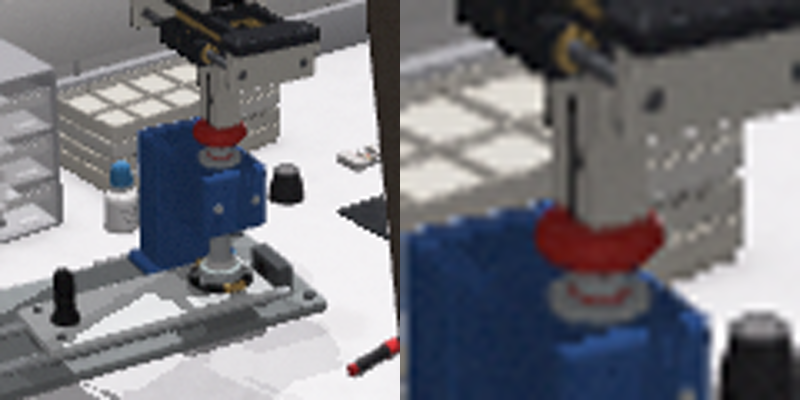

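The red ring sits at the collar (right crop, near (600,293)), the pad is down on the watch and the carriage is home. The force is steady at 12.8 N with about 45 mm of travel, so I'm handing in.

```bash
python3 -m crank '[[[0,0,0],[0,0,0],-1],[[0,0,0],[0,0,0],-1],[[0,0,0],[0,0,0],-1]]'; python3 -c "
from plant import close_job
print(close_job())"
```

```text
clock: 12.55
tool_pos: [0.5378, -0.0746, 0.1802]
orientation: [-179.9, -0.0, -98.5]
force: [-6.7, 1.7, 12.3]
opening: 0.0001
gripper_force: 6.4
the job is handed in; nothing more can be done
None
```

The carriage is home against its stop and the knob is held at the third click (about 45 mm travel, about 12 N); I handed the job in at 12.6 s, and no verdict was returned.

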